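Find the loaded lens canister by its weight and present it

ROBOT

A 7-joint arm with a two-finger parallel gripper is mounted at the origin on a cart in front of the work surface, level with it; the furniture and walls round the work are solid. World frame = base frame: x ahead of the robot, y to its left, z up, the work surface at z = 0. Lengths are in m, angles in rad, forces in N, time in s.
With the tool pointing down it reaches from about 0.4 to 0.85 m from the base axis. Payload 4.5 kg.
Tool frame: the origin (TCP) lies at the very end of the fingers, on their centre line; the grasp point (between the pads) lies 19 mm behind it (tcp_to_grasp is the z of the grasp point in the tool frame, in m); z points along the fingers, y is the line along which they close (so a half turn about z gives the same grasp; the last joint's range is limited). The gripper opens to 88 mm and grips with 3 to 60 N. Pads are 18 mm wide; open, the fingers measure 123 mm over their backs; the gripper's body (75 mm by 187 mm) begins 45 mm behind the grasp point.
Start: joints at [1.178, 0.689, -0.195, 1.565, 0.157, 0.902, -0.215], TCP at [0.259, -0.569, 0.239] pointing down, gripper open.
Joint ranges: [-3.01, 3.01], [-0.46, 2.08], [-1.47, 1.51], [0.13, 2.56], [-1, 4.14], [0.04, 2.09], [-2.66, 2.66]. Speed limits (rad/s): [2.57, 2.57, 3.14, 3.14, 3.14, 3.14, 3.14].

INTERFACE

Orientations are given as a unit quaternion [x, y, z, w].
In Python, from plant import * gives the robot as it stands. The module is installed in compiled form; this text tells all that it offers.
- The arm moves only by the shell command python3 -m jog 'ROWS' [OPENING] [FORCE]. ROWS is JSON, a list that holds one entry, the list of rows, each a list of 6 numbers: the shift along the tool's x, y, z in m, then the turn, a rotation vector about the tool's x, y, z in rad. In form: [[[dx, dy, dz, ax, ay, az], ...]]. A call has 1 to 12 rows; each row shifts and turns the commanded pose from where the row before left it, along the tool's axes as they then stand; what a row does not reach is not made up. A row lasts 1/8 s, in which the tool goes at most 62.5 mm and 10.7 degrees, less where a joint would pass 70% of its speed; a pose out of reach is approached as far as the arm can. A call with a gripper value outside its range is refused whole. OPENING is the finger opening in m, from 0 to 0.0881, set as the call begins (- or left out, the last holds). The fingers move at their own pace and stop on an object; FORCE is the grip in N (left out, the last holds). Time passes only in rows, so rows that do not move let the fingers close. It gives the time, the measured TCP pose, the force, the opening and the grip force at its end, in the units of the state.
- get_state(): the state, without advancing time (a new reading comes with each control period).
- snapshot(name): name is "scene" or "top"; returns a dict with "frame" (400x640x3 uint8, red, green, blue), "mtx" (3x3 intrinsics, pixels), "xyz" and "orientation" of the camera in the world. Camera axes: x right, y down, z forward; pixel columns grow to the right and rows downward; lengths in m; the calibration is good to about 2 mm. A picture is of the moment at which its call begins. There is no depth.
- finish_job(): hands the job in; it is judged then, once.
The state is a dict: "clock": time; "q": joint angles; "qd": joint speeds; "joint_torque": joint torques, N m; "tool_pos": TCP position; "eef_rot": TCP orientation; "contact_force": force on the tool from outside, world axes, zero at the start; "moment": the same for the moment, N m; "opening": opening from 0.0 (shut) to 1.0 (fully open); "finger_force": force on a finger pad.
Only numpy, scipy, OpenCV 4.12 (cv2) and the standard library are available. Lean on these libraries where they do the work, as an engineer would, in place of code of your own. Each camera call takes 0.05 s, during which the arm holds its last target. There are 200 camera calls.

TASK

One of the two identical blue-lidded canisters in the transit rack has a lens cell in it. Turn the black handwheel clockwise, regripping as needed, until the red hold-down bar is wound fully back to its stop; then lift the canisters in turn to feel which is heavier. Leave the lighter one standing in a socket of the rack and finish while holding the heavier one upright and still about 10 cm above the middle of the white dish, without moving the other things on the desk.

Things in the scene. Friction and masses are not known exactly. Their poses are not given: they have to be found in the camera images.
- rack: Fixed grey T-shaped rack plate 20 mm thick. Origin on the desk under the middle of its cross-piece (x -65 to 65, y -120 to 120 mm); x points away from the handwheel, y along the two sockets at (0, +55) and (0, -55): 50 mm wide, 12 mm deep, floor 8 mm above the desk. A tongue reaches to x -134 (y within 45) and carries the handwheel.
- bar_mid (a point): Top middle of the red hold-down bar, 83 mm above the desk; the bar is 16 mm wide, 10 mm thick and runs along the rack's y from -116 to 116 mm, on posts at y +-110. At the start it lies over the canister lids (rack x 0 to 9 mm) and keeps them in; wound fully back it is at rack x 55 mm, clear of them.
- handwheel (a joint): Angle of the handwheel in rad, growing as it is turned clockwise seen from above. It starts between 0 and 0.5 and stops hard at 3.1; the bar moves back 17.7 mm per rad, geared to it. Stiff: about 0.15 N m, it stays where it is left. Count it fully back above 2.9.
- handwheel_grip (a point): Centre of the handwheel at gripping height, on its vertical axis 64 mm above the desk (rack x -95, y 0). The wheel is a plain black knurled round disc 52 mm in diameter, from 55 to 73 mm above the desk, with a white dot on top; it can be gripped across its diameter at any yaw.
- canister_a: Closed round aluminium canister, dark bands, blue lid with a white dot: 44 mm diameter, 62 mm tall; grip it round the side from above. Origin: centre of its underside, z up; yaw has no meaning. Its twin looks the same: one holds a lens cell (300 to 430 g in all), the other a light blank (110 to 175 g); either may be the loaded one. Starts in the rack's socket at y +55.
- canister_b: Closed round aluminium canister, dark bands, blue lid with a white dot: 44 mm diameter, 62 mm tall; grip it round the side from above. Origin: centre of its underside, z up; yaw has no meaning. Its twin looks the same: one holds a lens cell (300 to 430 g in all), the other a light blank (110 to 175 g); either may be the loaded one. Starts in the rack's socket at y -55.
- socket_left (a point): Centre of the floor of the rack's socket at y +55 mm, 8 mm above the desk.
- socket_right (a point): Centre of the floor of the rack's socket at y -55 mm, 8 mm above the desk.
- dish: Fixed round white dish on the left half of the desk, 90 mm in diameter, 14 mm high; origin: centre of its underside. A tall orange bucket stands straight ahead of the robot between rack and dish (y -0.17 to 0.15, x beyond 0.40): carry things round in front of it (about x 0.33), over the flat green folder lying there.
- dropper_green: Bystander: small white dropper bottle with a green tip, 27 mm wide, 78 mm tall, loose; origin under its centre. Leave alone.
- dropper_orange: Bystander: small white dropper bottle with an orange tip, 27 mm wide, 78 mm tall, loose; origin under its centre. Leave alone.
- tape: Bystander: roll of cream tape lying flat, 74 mm wide, 19 mm high, loose; origin under its centre. Leave alone.
- glue: Bystander: yellow glue stick standing on end, 26 mm wide, 80 mm tall, loose; origin under its centre. Leave alone.

How it is judged:
On the way, in this order (a step that is already met when the one before it is completed fails the run):
1. the handwheel, held in the fingers, has wound the hold-down bar fully back (value of joint handwheel above 2.9 rad and contact force between the fingers and handwheel above 1 N), for 0.1 s.
2. the lighter canister is lifted clear of the rack in the fingers while the heavier one stands in the rack (((height (world z) of canister_a above 0.05 m and contact force between the fingers and canister_a above 3 N and contact force between canister_a and rack below 0.1 N and contact force between canister_b and rack above 2.2 N and z of canister_b in the frame of rack below 0.013 m) or (height (world z) of canister_b above 0.05 m and contact force between the fingers and canister_b above 3 N and contact force between canister_b and rack below 0.1 N and contact force between canister_a and rack above 2.2 N and z of canister_a in the frame of rack below 0.013 m))), for 0.2 s.
At the end, for the whole second after the job is handed in: The heavier canister is held still and upright, its underside 60 to 170 mm above the desk, within 30 mm sideways of the dish's centre; the lighter (pressing on the rack with under 2.2 N) stands let go and upright in either socket; the handwheel is still above 2.8 rad (((horizontal distance between canister_a and dish below 0.03 m and height (world z) of canister_a between 0.06 and 0.17 m and angle between canister_a's own z axis and vertical below 0.2 rad and linear speed of canister_a below 0.03 m/s and contact force between the fingers and canister_a above 3 N and contact force between canister_b and rack between 0.6 and 2.2 N and (horizontal distance between canister_b and socket_left below 0.007 m or horizontal distance between canister_b and socket_right below 0.007 m) and z of canister_b in the frame of rack below 0.012 m and angle between canister_b's own z axis and vertical below 0.08 rad and linear speed of canister_b below 0.02 m/s and contact force between the fingers and canister_b below 0.1 N) or (horizontal distance between canister_b and dish below 0.03 m and height (world z) of canister_b between 0.06 and 0.17 m and angle between canister_b's own z axis and vertical below 0.2 rad and linear speed of canister_b below 0.03 m/s and contact force between the fingers and canister_b above 3 N and contact force between canister_a and rack between 0.6 and 2.2 N and (horizontal distance between canister_a and socket_left below 0.007 m or horizontal distance between canister_a and socket_right below 0.007 m) and z of canister_a in the frame of rack below 0.012 m and angle between canister_a's own z axis and vertical below 0.08 rad and linear speed of canister_a below 0.02 m/s and contact force between the fingers and canister_a below 0.1 N)) and value of joint handwheel above 2.8 rad); the arm keeps its last pose, push and grip.
It fails at once if a bystander is moved more than 30 mm (distance of any of dropper_green, dropper_orange, tape, glue from where it was at the start of the episode above 0.03 m).
It also fails if it takes over 72 s, if anything falls off the work surface, if the arm or the gripper's body presses on something with over 40 N, if the wrist force passes 120 N, or if a joint passes its speed limit or range.

## Working session

There is one attempt and no reset: what is moved stays moved. The work goes in short steps, Python scripts to look and compute and a shell command to move; the robot and the scene stay as the last step left them, time stands still between calls to the robot, and variables do not carry over. Pictures are saved under pics/ and viewed, at most 10 in all, crops included, and the job is handed in when it is done.

```bash
mkdir -p pics; cat > h.py <<'E'
from plant import *
import numpy as np, cv2
from scipy.spatial.transform import Rotation as R
def snap(n,f=None):
    s=snapshot(n)
    if f: cv2.imwrite('pics/'+f,s['frame'][:,:,::-1])
    return s
def ray(s,u,v,z):
    o=np.array(s['orientation']); Rm=R.from_quat(o).as_matrix() if o.size==4 else o.reshape(3,3)
    d=Rm@np.linalg.inv(s['mtx'])@[u,v,1]; p=np.array(s['xyz']); return p+d*(z-p[2])/d[2]
E
python3 - <<'E'
from h import *
a=snap('scene','s1.png');b=snap('top','t1.png')
for s in(a,b):print(s['mtx'],s['xyz'],s['orientation'])
st=get_state();print(st)
E
```

```text
[[503.11847742   0.         319.50305864]
 [  0.         503.11847742 187.42286916]
 [  0.           0.           1.        ]] [-0.25394823  0.98473173  0.65833571] [-0.25321152  0.80349825 -0.51125129  0.16999003]
[[410.73818927   0.         320.80254859]
 [  0.         410.73818927 200.61521421]
 [  0.           0.           1.        ]] [0.27801754 0.01808316 1.37439018] [-0.7043476   0.70668546 -0.05345413  0.04040752]
{'clock': 0.1, 'q': array([ 1.17778627,  0.68990061, -0.19449306,  1.5662031 ,  0.15730381,
        0.90250159, -0.2150845 ]), 'qd': array([ 0.00015256, -0.00302101, -0.00010461, -0.00204157,  0.00015436,
        0.0015877 ,  0.00025733]), 'joint_torque': array([-3.97128941e-03, -5.28493559e+01, -1.27188787e+00, -1.53834969e+01,
       -5.26025472e-02,  1.99429945e-03, -3.98160822e-06]), 'tool_pos': array([ 0.25844953, -0.56845547,  0.23799908]), 'eef_rot': array([ 9.77307828e-01,  2.11822450e-01, -2.38387390e-04, -7.76034436e-04]), 'contact_force': array([ 0.25207157,  0.45390123, -0.26072764]), 'moment': array([-0.05374313, -0.04567502, -0.02143818]), 'finger_force': 0.0, 'opening': 1.0015408508961554}
```

View pics/s1.png

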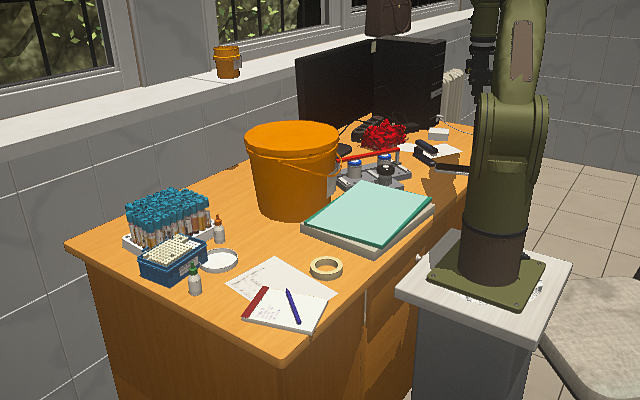

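View pics/t1.png

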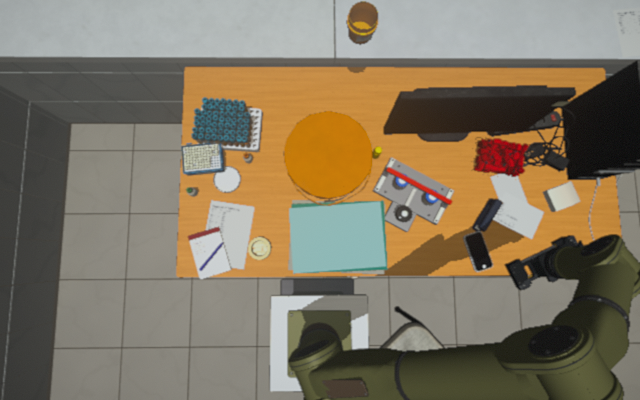

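The scene and top views show the bucket at (328,155), and the rack with its handwheel near (404,214). The lids are near (400,183) and (431,198) and the dish is at (228,180). The gripper is at (545,262).

```bash
python3 - <<'E'
from h import *
s=snap('top');f=s['frame'];
c=cv2.resize(f[140:240,360:470],None,fx=7,fy=6,interpolation=cv2.INTER_CUBIC)
c=cv2.resize(f[145:240,365:465],None,fx=6,fy=6,interpolation=cv2.INTER_CUBIC);cv2.imwrite('pics/c1.png',c[:,:,::-1])
hsv=cv2.cvtColor(f,cv2.COLOR_RGB2HSV)
def blobs(m,roi,z,mn=8):
    k=np.zeros_like(m);x0,y0,x1,y1=roi;k[y0:y1,x0:x1]=m[y0:y1,x0:x1]
    n,l,st,ce=cv2.connectedComponentsWithStats(k)
    for i in range(1,n):
        if st[i,4]>=mn: print(st[i],ce[i].round(1),ray(s,*ce[i],z).round(4))
roi=(365,145,465,240)
print('blue');blobs(cv2.inRange(hsv,(100,80,60),(125,255,255)),roi,.070)
print('red');blobs(cv2.inRange(hsv,(0,150,80),(6,255,255))|cv2.inRange(hsv,(174,150,80),(180,255,255)),roi,.083)
print('black');blobs(cv2.inRange(hsv,(0,0,0),(180,255,60)),roi,.073)
print('dish');blobs(cv2.inRange(hsv,(0,0,170),(180,40,255)),(205,160,250,200),.012)
E
```

```text
blue
[395 177  13  10  54] [400.  182.6] [ 0.5105 -0.2628  0.07  ]
[425 193  14  10  54] [430.  198.7] [ 0.4578 -0.3584  0.07  ]
red
[386 168  66  36 308] [418.8 185.4] [ 0.4991 -0.3202  0.083 ]
black
dish
[205 160  16  10 113] [212.5 164.2] [0.5848 0.357  0.012 ]
[215 167  25  25 458] [227.1 179.6] [0.5319 0.3068 0.012 ]
```

View pics/c1.png

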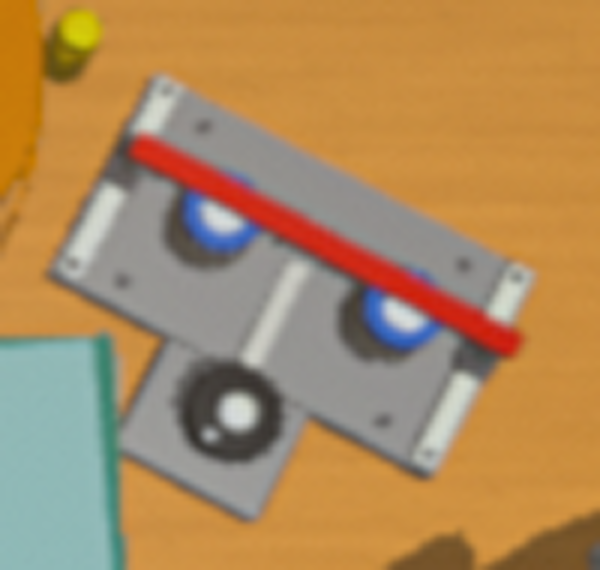

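The crop (6x) shows the wheel's white hub at about (240,411) and its small index dot at (210,434). The lid centres are at about (222,213) and (403,310). The bar runs over the far edge of the lids, and the folder edge is to the left of the tongue.

```bash
python3 - <<'E'
from h import *
s=snap('top')
P=lambda x,y,z:ray(s,x/6+365-.4,y/6+145-.4,z)
A=P(222,213,.07);B=P(403,310,.07);W=P(236,411,.073)
print(A,B,W,np.linalg.norm(A-B),np.linalg.norm((A+B)/2-W))
for n,p in dict(c1=P(160,75,.02),c2=P(533,270,.02),c3=P(425,475,.02),c4=P(50,272,.02),folderR=P(118,560,.03),ftop=P(105,335,.03)).items(): print(n,p)
# rack fit
src=np.array([[0,.055],[0,-.055],[-.095,0],[.065,.12],[.065,-.12],[-.065,-.12],[-.065,.12]])
dst=np.array([A,B,W,P(160,75,.02),P(533,270,.02),P(425,475,.02),P(50,272,.02)])[:,:2]
Hm=(src-src.mean(0)).T@(dst-dst.mean(0));th=np.arctan2(Hm[0,1]-Hm[1,0],Hm[0,0]+Hm[1,1])
M=np.array([[np.cos(th),-np.sin(th)],[np.sin(th),np.cos(th)]]);t=dst.mean(0)-M@src.mean(0)
print(th,t,(src@M.T+t-dst).round(4)*1000)
print('A',M@[0,.055]+t,'B',M@[0,-.055]+t,'W',M@[-.095,0]+t)
st=get_state();m=R.from_quat(st['eef_rot']).as_matrix();print(m.round(3))
E
```

```text
[ 0.51876564 -0.26838923  0.07      ] [ 0.46569863 -0.3644249   0.07      ] [ 0.41108576 -0.27192897  0.073     ] 0.10972217862480664 0.09258528602302493
c1 [ 0.60712917 -0.24667584  0.02      ]
c2 [ 0.49537879 -0.45316367  0.02      ]
c3 [ 0.38065294 -0.38758553  0.02      ]
c4 [ 0.4946815  -0.18203757  0.02      ]
folderR [ 0.33400735 -0.21433903  0.03      ]
ftop [ 0.45782603 -0.21024375  0.03      ]
-0.5051411352048284 [ 0.49378965 -0.31716845] [[ 1.6 -0.6]
 [ 1.5 -0.9]
 [-0.4  0.7]
 [ 1.6  3.1]
 [-2.8 -0.5]
 [-1.8 -3.1]
 [ 0.3  1.3]]
A [ 0.52040585 -0.26903761] B [ 0.46717344 -0.36529929] W [ 0.41065456 -0.27119501]
[[ 0.91   0.414 -0.   ]
 [ 0.414 -0.91   0.001]
 [-0.    -0.001 -1.   ]]
```

```bash
python3 -m jog '[[[0.0374,-0.0296,0,0,0,0],[0.0374,-0.0296,0,0,0,0],[0.0374,-0.0296,0,0,0,0],[0.0374,-0.0296,0,0,0,0],[0.0374,-0.0296,0,0,0,0],[0.0374,-0.0296,0,0,0,0],[0.0374,-0.0296,0,0,0,0],[0,0,0,0,0,0],[0,0,0,0,0,0]]]' 0.07 20
python3 -c "
from h import *
st=get_state();print(st['q'].round(3),R.from_quat(st['eef_rot']).as_matrix().round(3),st['contact_force'],st['moment'])"
```

```text
clock: 1.32
tool_pos: [0.4109, -0.2726, 0.2387]
eef_rot: [0.977, 0.212, -0.0, 0.0]
contact_force: [-0.1, -0.2, 0.0]
opening: 0.793
finger_force: 0.0
[ 0.6    0.52  -0.167  1.956  0.133  0.677 -0.793] [[ 0.91   0.414 -0.001]
 [ 0.414 -0.91  -0.001]
 [-0.001  0.    -1.   ]] [-0.12555497 -0.18157784  0.01684253] [ 0.00571113  0.00977171 -0.0230733 ]
```

```bash
python3 -m jog '[[[0,0,0,0,0,-0.18],[0,0,0,0,0,-0.18],[0,0,0,0,0,-0.18],[0,0,0,0,0,-0.18],[0,0,0,0,0,-0.18],[0,0,0,0,0,-0.18],[0,0,0,0,0,0],[0,0,0,0,0,0]]]'
python3 - <<'E'
from h import *
st=get_state();print(st['q'].round(3),R.from_quat(st['eef_rot']).as_matrix().round(3))
s=snap('top')
c=cv2.resize(s['frame'][145:240,365:465],None,fx=6,fy=6,interpolation=cv2.INTER_CUBIC)
d=cv2.resize(snap('scene')['frame'][100:200,330:470],None,fx=4.2,fy=5.7,interpolation=cv2.INTER_CUBIC)[:,:200]
cv2.imwrite('pics/c2.png',np.hstack([c,d])[:,:,::-1])
E
```

```text
clock: 2.33
tool_pos: [0.4107, -0.273, 0.2386]
eef_rot: [0.731, 0.682, -0.0, -0.0]
contact_force: [0.2, 0.1, 0.4]
opening: 0.792
finger_force: 0.0
[ 0.808  0.551 -0.49   1.945  0.377  0.736  0.027] [[ 0.069  0.998 -0.   ]
 [ 0.998 -0.069 -0.   ]
 [-0.    -0.    -1.   ]]
```

View pics/c2.png

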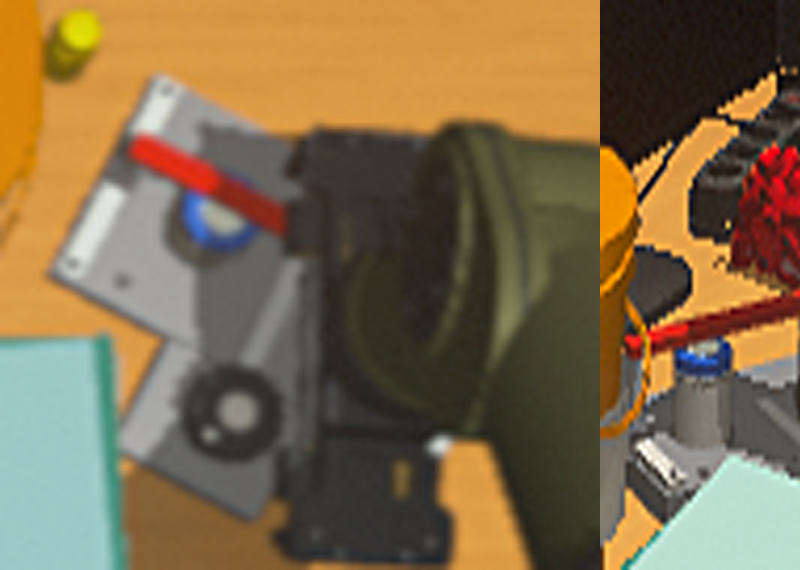

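The wheel and rack are unmoved, with the gripper hanging above the wheel. Next I turn the wrist further counter-clockwise and descend.

```bash
python3 -m jog '[[[0,0,0,0,0,-0.18],[0,0,0,0,0,-0.18],[0,0,0,0,0,-0.18],[0,0,0,0,0,-0.18],[0,0,0,0,0,-0.18],[0,0,0.05,0,0,0],[0,0,0.05,0,0,0],[0,0,0.05,0,0,0],[0,0,0,0,0,0],[0,0,0,0,0,0]]]'
python3 - <<'E'
from h import *
st=get_state();print(st['q'].round(3),R.from_quat(st['eef_rot']).as_matrix().round(3),st['tool_pos'])
E
```

```text
clock: 3.68
tool_pos: [0.4123, -0.2721, 0.09]
eef_rot: [0.359, 0.933, -0.0, 0.001]
contact_force: [-0.2, 0.3, -0.0]
opening: 0.794
finger_force: 0.0
[ 0.795  0.819 -0.502  2.067  0.874  0.476  0.457] [[-0.742  0.671  0.002]
 [ 0.671  0.742 -0.001]
 [-0.002  0.    -1.   ]] [ 0.41225862 -0.27211201  0.09002386]
```

```bash
python3 -m jog '[[[0,0,0.015,0,0,0],[0,0,0.015,0,0,0],[0,0,0.015,0,0,0],[0,0,0,0,0,0],[0,0,0,0,0,0]]]'
python3 -m jog '[[[0,0,0,0,0,0],[0,0,0,0,0,0],[0,0,0,0,0,0],[0,0,0,0,0,0],[0,0,0,0,0,0]]]' 0.03 25
```

```text
clock: 4.3
tool_pos: [0.4118, -0.2722, 0.0444]
eef_rot: [0.359, 0.933, -0.0, 0.001]
contact_force: [0.4, 0.5, 0.4]
opening: 0.797
finger_force: 0.0
clock: 4.92
tool_pos: [0.4111, -0.2727, 0.0441]
eef_rot: [0.359, 0.933, -0.001, 0.0]
contact_force: [-2.1, -2.6, 5.6]
opening: 0.575
finger_force: 25.0
```

```bash
python3 -m jog '[[[0,0,0,0,0,0.15],[0,0,0,0,0,0.15],[0,0,0,0,0,0.15],[0,0,0,0,0,0.15],[0,0,0,0,0,0.15],[0,0,0,0,0,0.15],[0,0,0,0,0,0.15],[0,0,0,0,0,0.15],[0,0,0,0,0,0]]]'
python3 - <<'E'
from h import *
st=get_state();print(st['q'].round(3),R.from_quat(st['eef_rot']).as_matrix().round(3),st['contact_force'],st['moment'])
s=snap('top');f=s['frame'];hsv=cv2.cvtColor(f,cv2.COLOR_RGB2HSV)
m=cv2.inRange(hsv,(0,150,60),(6,255,255))|cv2.inRange(hsv,(174,150,60),(180,255,255))
k=np.zeros_like(m);k[140:240,365:465]=m[140:240,365:465]
ys,xs=np.nonzero(k)
pts=np.array([ray(s,x,y,.083)[:2] for x,y in zip(xs,ys)])-[.4938,-.3172]
th=-.505;M=np.array([[np.cos(th),-np.sin(th)],[np.sin(th),np.cos(th)]])
r=pts@M;print(len(r),np.median(r[:,0]),r.min(0),r.max(0))
E
```

```text
clock: 6.05
tool_pos: [0.4103, -0.2729, 0.0441]
eef_rot: [0.824, 0.566, -0.001, 0.0]
contact_force: [-1.9, -2.0, 6.4]
opening: 0.582
finger_force: 25.0
[ 0.576  0.87  -0.138  2.092  0.531  0.213 -0.401] [[ 0.359  0.933 -0.002]
 [ 0.933 -0.359 -0.002]
 [-0.002 -0.001 -1.   ]] [-1.93727363 -2.00355613  6.39777231] [-0.45891878  0.42998396 -0.19680355]
203 0.02765859592238863 [ 0.01924388 -0.04244146] [0.03454907 0.11455941]
```

```bash
cat > bar.py <<'E'
from h import *
st=get_state();print(st['q'].round(3),st['contact_force'].round(1),st['moment'].round(3),st['tool_pos'])
s=snap('top');f=s['frame'];hsv=cv2.cvtColor(f,cv2.COLOR_RGB2HSV)
m=cv2.inRange(hsv,(0,150,60),(6,255,255))|cv2.inRange(hsv,(174,150,60),(180,255,255))
k=np.zeros_like(m);k[140:240,365:465]=m[140:240,365:465]
ys,xs=np.nonzero(k)
pts=np.array([ray(s,x,y,.083)[:2] for x,y in zip(xs,ys)])-[.4938,-.3172]
th=-.505;M=np.array([[np.cos(th),-np.sin(th)],[np.sin(th),np.cos(th)]])
r=pts@M;print(len(r),np.median(r[:,0]),r.min(0),r.max(0))
E
python3 -m jog '[[[0,0,0,0,0,0.15],[0,0,0,0,0,0.15],[0,0,0,0,0,0.15],[0,0,0,0,0,0.15],[0,0,0,0,0,0.15],[0,0,0,0,0,0.15],[0,0,0,0,0,0.15],[0,0,0,0,0,0.15],[0,0,0,0,0,0]]]'; python3 bar.py
```

```text
clock: 7.22
tool_pos: [0.41, -0.2723, 0.0441]
eef_rot: [1.0, 0.002, -0.001, 0.0]
contact_force: [-3.7, -0.4, 7.7]
opening: 0.577
finger_force: 25.0
[ 0.485  0.871  0.01   2.098 -0.039  0.174 -1.036] [-3.7 -0.4  7.7] [-0.202  0.598 -0.136] [ 0.40996757 -0.27225587  0.04406929]
183 0.04758342428738746 [ 0.03991566 -0.02374981] [0.0553829  0.11515916]
```

```bash
python3 -m jog '[[[0,0,0,0,0,0.1],[0,0,0,0,0,0.1],[0,0,0,0,0,0.1],[0,0,0,0,0,0.05],[0,0,0,0,0,0]]]'; python3 bar.py;  python3 -m jog '[[[0,0,0,0,0,0.05],[0,0,0,0,0,0.05],[0,0,0,0,0,0]]]'; python3 bar.py
```

```text
clock: 7.9
tool_pos: [0.4106, -0.2723, 0.044]
eef_rot: [0.985, -0.17, -0.0, 0.0]
contact_force: [-2.2, -1.7, 6.5]
opening: 0.578
finger_force: 25.0
[ 0.462  0.873  0.048  2.098 -0.206  0.174 -1.217] [-2.2 -1.7  6.5] [-0.272  0.567  0.476] [ 0.41061288 -0.27227162  0.04404606]
159 0.05322963633028356 [ 0.04597949 -0.00656388] [0.06065965 0.11515916]
clock: 8.32
tool_pos: [0.4129, -0.2734, 0.044]
eef_rot: [0.975, -0.22, 0.002, 0.001]
contact_force: [3.0, -3.5, 3.8]
opening: 0.576
finger_force: 25.0
[ 0.456  0.875  0.058  2.096 -0.256  0.174 -1.27 ] [ 3.  -3.5  3.8] [-0.932 -0.29   0.537] [ 0.41291394 -0.27336132  0.04404538]
153 0.053221913578961076 [ 0.04597949 -0.00090503] [0.06047155 0.11515916]
```

```bash
python3 -m jog '[[[0,0,0,0,0,0],[0,0,0,0,0,0],[0,0,0,0,0,0],[0,0,-0.02,0,0,0],[0,0,-0.04,0,0,0],[0,0,-0.05,0,0,0],[0,0,-0.05,0,0,0],[0,0,0,0,0,0]]]' 0.068; python3 -m jog '[[[0,0,0,0,0,0.17],[0,0,0,0,0,0.17],[0,0,0,0,0,0.17],[0,0,0,0,0,0.17],[0,0,0,0,0,0.17],[0,0,0,0,0,0],[0,0,0,0,0,0]]]'
python3 - <<'E'
from h import *
exec(open('bar.py').read())
m=R.from_quat(st['eef_rot']).as_matrix();print(m.round(3))
print((m.T@(np.array([.519,-.2685,.0])-st['tool_pos'])).round(4))
E
```

```text
clock: 9.38
tool_pos: [0.4128, -0.2728, 0.2067]
eef_rot: [0.976, -0.22, 0.003, 0.001]
contact_force: [-0.2, -0.8, -0.3]
opening: 0.768
finger_force: 0.0
clock: 10.25
tool_pos: [0.4109, -0.2715, 0.2031]
eef_rot: [0.799, -0.601, -0.001, 0.0]
contact_force: [0.6, -0.2, 0.2]
opening: 0.775
finger_force: 0.0
[ 0.213  0.619  0.45   2.015 -0.458  0.608 -1.888] [ 0.6 -0.2  0.2] [ 0.131 -0.053  0.004] [ 0.41086959 -0.27150611  0.20307588]
150 0.053626074740001764 [ 0.04597949 -0.0321371 ] [0.06006983 0.11515916]
[[ 0.277 -0.961 -0.001]
 [-0.961 -0.277  0.001]
 [-0.001  0.001 -1.   ]]
[ 0.0273 -0.105   0.2029]
```

```bash
python3 - <<'E'
from h import *
for n,roi in (('top',(365,145,465,240)),('scene',(330,130,470,200))):
    s=snap(n);f=s['frame'];x0,y0,x1,y1=roi
    hsv=cv2.cvtColor(f,cv2.COLOR_RGB2HSV);m=cv2.inRange(hsv,(105,90,50),(125,255,255));k=np.zeros_like(m);k[y0:y1,x0:x1]=m[y0:y1,x0:x1]
    for c in cv2.findContours(k,0,2)[0]:
        if len(c)<8: continue
        h=cv2.convexHull(c);(u,v),ax,an=cv2.fitEllipse(h) if len(h)>4 else cv2.minAreaRect(h)
        print(n,cv2.boundingRect(c),round(u,1),round(v,1),ax,ray(s,u,v,.069).round(4))
    cv2.imwrite(f'pics/{n}3.png',cv2.resize(f[y0:y1,x0:x1],None,fx=5,fy=5,interpolation=cv2.INTER_CUBIC)[:,:,::-1])
a=cv2.imread('pics/top3.png');b=cv2.imread('pics/scene3.png');b=b[:,200:500]
cv2.imwrite('pics/c3.png',np.hstack([a[:350],b[:350]]))
E
```

```text
top (396, 174, 8, 12) 400.4 179.6 (9.33576488494873, 11.35219669342041) [ 0.5205 -0.2648  0.069 ]
scene (348, 159, 13, 7) 354.0 162.0 (7.211102485656738, 14.422204971313477) [ 0.5139 -0.2629  0.069 ]
scene (378, 153, 13, 7) 383.9 155.9 (7.469674587249756, 14.267918586730957) [ 0.4615 -0.3601  0.069 ]
```

View pics/c3.png

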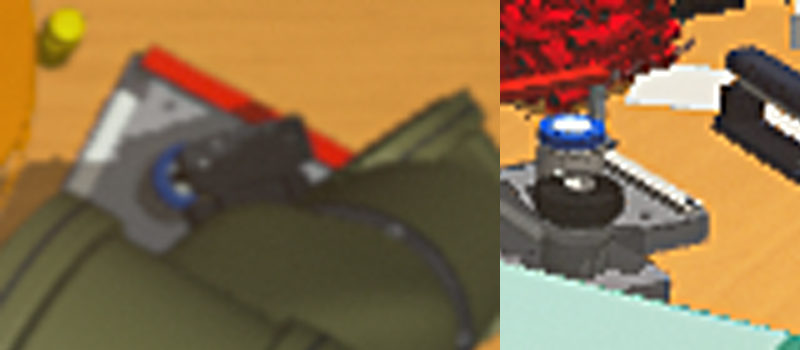

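The crop shows the bar wound back to the rack's far side. Lid A is half hidden under the gripper at about (172,185), and the scene view agrees with the estimates for both canisters.

```bash
python3 -m jog '[[[0.009,-0.035,0,0,0,0],[0.009,-0.035,0,0,0,0],[0.009,-0.035,0,0,0,0],[0,0,0,0,0,0],[0,0,0.03,0,0,0],[0,0,0.04,0,0,0],[0,0,0.02,0,0,0],[0,0,0,0,0,0],[0,0,0,0,0,0]]]' 0.064
python3 - <<'E'
from h import *
st=get_state();m=R.from_quat(st['eef_rot']).as_matrix();print(st['q'].round(2))
print((m.T@(np.array([.519,-.2685,.0])-st['tool_pos'])).round(4))
s=snap('scene','s4.png');cv2.imwrite('pics/s4.png',cv2.resize(s['frame'][60:240,200:500],None,fx=2.6,fy=2.6)[:,:,::-1])
E
```

```text
clock: 11.52
tool_pos: [0.5196, -0.2698, 0.1147]
eef_rot: [0.798, -0.603, 0.001, 0.0]
contact_force: [-0.1, -1.1, 0.8]
opening: 0.728
finger_force: 0.0
[ 0.18  0.85  0.39  1.81 -0.54  0.59 -1.96]
[-0.0016  0.0002  0.1147]
```

View pics/s4.png

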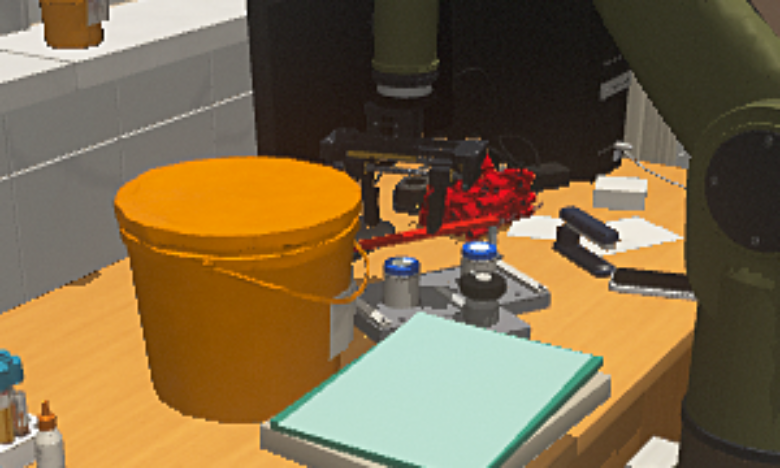

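The gripper hangs beside and clear of the bucket, above canister A (about (400,268)). The straddle looks right, so I descend and grip.

```bash
python3 -m jog '[[[-0.0015,0,0.02,0,0,0],[0,0,0.02,0,0,0],[0,0,0.02,0,0,0],[0,0,0.02,0,0,0],[0,0,0,0,0,0],[0,0,0,0,0,0]]]'
python3 -m jog '[[[0,0,0,0,0,0],[0,0,0,0,0,0],[0,0,0,0,0,0],[0,0,0,0,0,0],[0,0,0,0,0,0]]]' 0.025 20
python3 -m jog '[[[0,0,-0.01,0,0,0],[0,0,-0.02,0,0,0],[0,0,-0.03,0,0,0],[0,0,-0.01,0,0,0],[0,0,0,0,0,0],[0,0,0,0,0,0],[0,0,0,0,0,0],[0,0,0,0,0,0]]]'
python3 -c "
from h import *
st=get_state();print(st['q'].round(2),st['contact_force'].round(2),st['moment'].round(2))"
```

```text
clock: 12.32
tool_pos: [0.5199, -0.2683, 0.035]
eef_rot: [0.798, -0.602, 0.001, -0.0]
contact_force: [-1.3, -0.2, 0.5]
opening: 0.726
finger_force: 0.0
clock: 12.95
tool_pos: [0.5196, -0.2678, 0.0343]
eef_rot: [0.798, -0.602, 0.0, -0.0]
contact_force: [0.0, -0.0, 6.5]
opening: 0.489
finger_force: 20.0
clock: 13.95
tool_pos: [0.5189, -0.2676, 0.1031]
eef_rot: [0.798, -0.603, -0.001, 0.0]
contact_force: [-0.2, -0.8, -2.0]
opening: 0.488
finger_force: 20.0
[ 0.19  0.86  0.38  1.82 -0.55  0.57 -1.95] [-0.15 -0.82 -2.05] [ 0.14 -0.02  0.05]
```

```bash
python3 -m jog '[[[0,0,0,0,0,0],[0,0,0,0,0,0],[0,0,0,0,0,0],[0,0,0,0,0,0]]]'; python3 - <<'E'
from h import *
fz=[]
for i in range(8): snap('top');fz.append(get_state()['contact_force'][2])
print(np.round(fz,2),np.mean(fz))
E
```

```text
clock: 14.45
tool_pos: [0.5193, -0.2677, 0.1038]
eef_rot: [0.798, -0.602, 0.0, -0.0]
contact_force: [-0.6, 0.9, -2.3]
opening: 0.488
finger_force: 20.0
[-0.8  -1.18 -1.4  -0.58 -1.89 -1.73 -1.06 -1.71] -1.293788460900274
```

A weighs about 1.3 N, so it is the light one. I put it back in its socket.

```bash
python3 -m jog '[[[0,0,-0.001,0,0,0],[0,0,0.02,0,0,0],[0,0,0.02,0,0,0],[0,0,0.02,0,0,0],[0,0,0.007,0,0,0],[0,0,0.0025,0,0,0],[0,0,0,0,0,0],[0,0,0,0,0,0]]]'
python3 -m jog '[[[0,0,0,0,0,0],[0,0,0,0,0,0],[0,0,0,0,0,0],[0,0,-0.02,0,0,0],[0,0,-0.04,0,0,0],[0,0,-0.05,0,0,0],[0,0,0,0,0,0],[0,0,0,0,0,0]]]' 0.064
python3 - <<'E'
from h import *
st=get_state();m=R.from_quat(st['eef_rot']).as_matrix();print(st['q'].round(2))
print((m.T@(np.array([.466,-.365,.0])-st['tool_pos'])).round(4))
E
```

```text
clock: 15.85
tool_pos: [0.5197, -0.268, 0.0359]
eef_rot: [0.798, -0.602, 0.001, -0.0]
contact_force: [0.1, -0.5, -1.5]
opening: 0.487
finger_force: 20.0
clock: 16.85
tool_pos: [0.519, -0.2672, 0.1449]
eef_rot: [0.798, -0.602, -0.0, -0.0]
contact_force: [-0.2, 0.8, -0.7]
opening: 0.729
finger_force: 0.0
[ 0.16  0.81  0.43  1.8  -0.52  0.65 -1.98]
[0.0797 0.0778 0.1448]
```

```bash
python3 -m jog '[[[0.0265,0.026,0,0,0,0],[0.0265,0.026,0,0,0,0],[0.0265,0.026,0,0,0,0],[0,0,0,0,0,0],[0,0,0,0,0,0],[0,0,0.03,0,0,0],[0,0,0,0,0,0],[0,0,0,0,0,0]]]'
python3 - <<'E'
from h import *
st=get_state();m=R.from_quat(st['eef_rot']).as_matrix()
print((m.T@(np.array([.4665,-.365,.0])-st['tool_pos'])).round(4))
s=snap('scene');t=snap('top')
a=cv2.resize(s['frame'][110:210,320:470],None,fx=3.6,fy=3.6,interpolation=2);b=cv2.resize(t['frame'][140:240,360:460],None,fx=3.6,fy=3.6,interpolation=2)
cv2.imwrite('pics/s5.png',np.hstack([a,b[:,:240]])[:,:,::-1])
E
```

```text
clock: 17.85
tool_pos: [0.4668, -0.3647, 0.1155]
eef_rot: [0.799, -0.602, -0.0, -0.0]
contact_force: [0.3, 0.2, 0.7]
opening: 0.728
finger_force: 0.0
[0.0002 0.0003 0.1155]
```

View pics/s5.png

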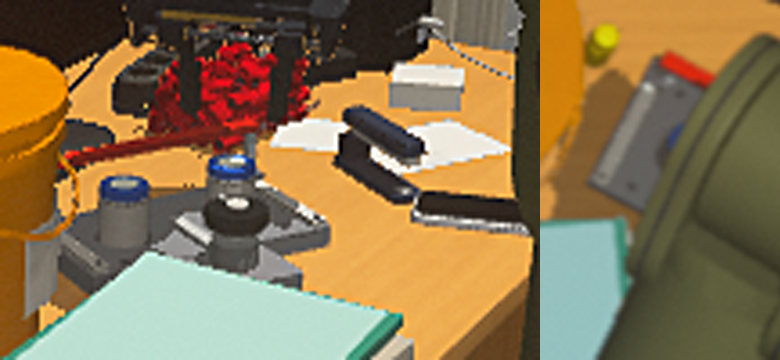

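Canister A stands upright in its socket (lid at (125,190)). B's lid is at (232,168), with the open fingers above it. I descend, grip and weigh B.

```bash
python3 -m jog '[[[0,0,0.02,0,0,0],[0,0,0.02,0,0,0],[0,0,0.02,0,0,0],[0,0,0.02,0,0,0],[0,0,0,0,0,0],[0,0,0,0,0,0]]]'
python3 -m jog '[[[0,0,0,0,0,0],[0,0,0,0,0,0],[0,0,0,0,0,0],[0,0,0,0,0,0],[0,0,0,0,0,0]]]' 0.025 30
python3 -m jog '[[[0,0,-0.01,0,0,0],[0,0,-0.03,0,0,0],[0,0,-0.04,0,0,0],[0,0,-0.04,0,0,0],[0,0,-0.02,0,0,0],[0,0,0,0,0,0],[0,0,0,0,0,0],[0,0,0,0,0,0]]]'
python3 - <<'E'
from h import *
fz=[]
for i in range(8): snap('top');st=get_state();fz.append(st['contact_force'][2])
print(np.round(fz,2),np.mean(fz),st['q'].round(2),st['tool_pos'],R.from_quat(st['eef_rot']).as_matrix().round(3))
E
```

```text
clock: 18.7
tool_pos: [0.4663, -0.366, 0.0358]
eef_rot: [0.798, -0.602, 0.001, 0.0]
contact_force: [0.4, 0.0, -1.1]
opening: 0.726
finger_force: 0.0
clock: 19.32
tool_pos: [0.4665, -0.3658, 0.0358]
eef_rot: [0.798, -0.603, 0.001, -0.0]
contact_force: [0.6, 1.7, 5.4]
opening: 0.494
finger_force: 30.0
clock: 20.32
tool_pos: [0.4653, -0.3648, 0.1739]
eef_rot: [0.798, -0.602, -0.001, -0.0]
contact_force: [0.1, -0.5, -3.9]
opening: 0.491
finger_force: 30.0
[-2.8  -3.44 -2.58 -3.03 -3.76 -1.96 -3.46 -3.08] -3.013072293550434 [ 0.34  0.77  0.44  1.75 -0.46  0.73 -1.84] [ 0.46600225 -0.36556779  0.17514597] [[ 0.274 -0.962 -0.   ]
 [-0.962 -0.274 -0.   ]
 [ 0.     0.    -1.   ]]
```

B weighs about 3.0 N, so it is the heavy one. I turn the wrist so the gripper is slim in x, then go round the front of the bucket.

```bash
python3 -m jog '[[[0,0,0,0,0,-0.16],[0,0,0,0,0,-0.16],[0,0,0,0,0,-0.16],[0,0,0,0,0,-0.16],[0,0,0,0,0,-0.16],[0,0,0,0,0,-0.16],[0,0,0,0,0,-0.16],[0,0,0,0,0,-0.17],[0,0,0,0,0,0],[0,0,0,0,0,0]]]'
python3 -m jog '[[[-0.035,-0.01,-0.005,0,0,0],[-0.035,-0.01,-0.005,0,0,0],[-0.035,-0.01,-0.005,0,0,0],[-0.03,-0.01,0,0,0,0],[0,0,0,0,0,0],[0,0,0,0,0,0]]]'
python3 - <<'E'
from h import *
st=get_state();print(st['q'].round(2),st['tool_pos'],R.from_quat(st['eef_rot']).as_matrix().round(3))
E
```

```text
clock: 21.98
tool_pos: [0.4659, -0.3657, 0.1753]
eef_rot: [1.0, -0.003, -0.0, 0.0]
contact_force: [-0.6, 0.1, -3.1]
opening: 0.493
finger_force: 30.0
clock: 22.72
tool_pos: [0.3323, -0.3257, 0.1905]
eef_rot: [1.0, -0.002, 0.001, 0.001]
contact_force: [1.1, 0.3, -2.6]
opening: 0.497
finger_force: 30.0
[ 0.64  0.57  0.05  2.09 -0.06  0.48 -0.84] [ 0.33227898 -0.325739    0.1905488 ] [[ 1.    -0.004  0.002]
 [-0.004 -1.    -0.001]
 [ 0.002  0.001 -1.   ]]
```

```bash
python3 -m jog '[[[0,-0.035,0,0,0,0],[0,-0.035,0,0,0,0],[0,-0.035,0,0,0,0],[0,-0.035,0,0,0,0],[0,-0.035,0,0,0,0],[0,0,0,0,0,0],[0,0,0,0,0,0]]]'
python3 - <<'E'
from h import *
st=get_state();print(st['q'].round(2),st['tool_pos'],R.from_quat(st['eef_rot']).as_matrix().round(3))
s=snap('scene');cv2.imwrite('pics/s6.png',cv2.resize(s['frame'],None,fx=1.25,fy=1.25)[:,:,::-1])
E
```

```text
clock: 23.6
tool_pos: [0.3333, -0.1507, 0.1903]
eef_rot: [1.0, -0.002, 0.001, 0.001]
contact_force: [-0.7, -0.1, -3.9]
opening: 0.49
finger_force: 30.0
[ 0.24  0.49  0.09  2.37 -0.14  0.29 -1.12] [ 0.33327402 -0.15072876  0.19032057] [[ 1.    -0.003  0.002]
 [-0.003 -1.    -0.001]
 [ 0.002  0.001 -1.   ]]
```

View pics/s6.png

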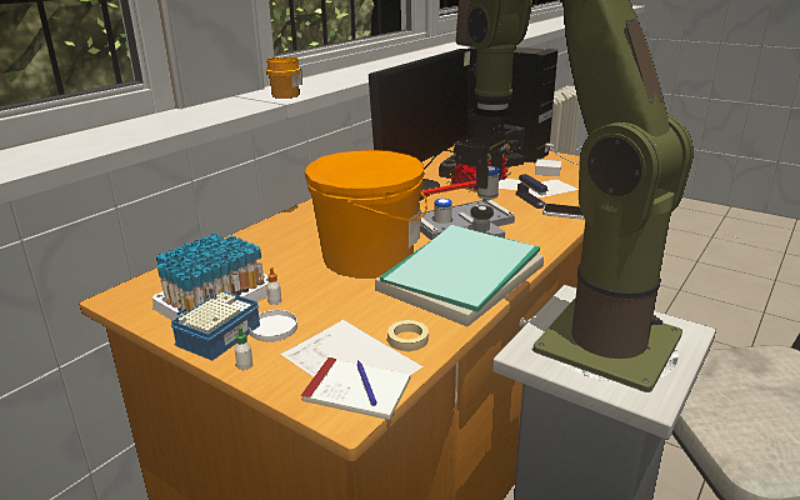

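Canister B is held upright in front of the bucket's right side at about (488,180), and A stands in the rack at (443,210). I raise it a bit for joint room and go on.

```bash
python3 -m jog '[[[0,-0.01,-0.04,0,0,0],[0,-0.025,-0.03,0,0,0],[0,-0.035,0,0,0,0],[0,-0.035,0,0,0,0],[0,-0.035,0,0,0,0],[0,0,0,0,0,0],[0,0,0,0,0,0]]]'
python3 - <<'E'
from h import *
st=get_state();print(st['q'].round(2),st['tool_pos'],R.from_quat(st['eef_rot']).as_matrix().round(3))
E
```

```text
clock: 24.52
tool_pos: [0.3325, -0.0111, 0.2603]
eef_rot: [1.0, -0.002, 0.0, 0.0]
contact_force: [0.6, -0.7, -3.3]
opening: 0.495
finger_force: 30.0
[-0.24  0.29  0.18  2.35 -0.1   0.51 -1.55] [ 0.33249755 -0.01109293  0.26028158] [[ 1.    -0.005  0.   ]
 [-0.005 -1.    -0.001]
 [ 0.001  0.001 -1.   ]]
```

```bash
python3 -m jog '[[[0,-0.035,0,0,0,0],[0,-0.035,0,0,0,0],[0,-0.035,0,0,0,0],[0,-0.035,0,0,0,0],[0,-0.035,0,0,0,0],[0,-0.035,0,0,0,0],[0,-0.035,0,0,0,0],[0,-0.035,0,0,0,0],[0,-0.035,0,0,0,0],[0,0,0,0,0,0],[0,0,0,0,0,0]]]'
python3 - <<'E'
from h import *
st=get_state();print(st['q'].round(2),st['tool_pos'],R.from_quat(st['eef_rot']).as_matrix().round(3))
s=snap('scene');hsv=cv2.cvtColor(s['frame'],cv2.COLOR_RGB2HSV);m=cv2.inRange(hsv,(0,0,170),(180,40,255));k=np.zeros_like(m);k[240:280,190:245]=m[240:280,190:245]
for c in cv2.findContours(k,0,2)[0]:
    if len(c)>20:
        (u,v),ax,_=cv2.fitEllipse(cv2.convexHull(c));print(u,v,ax,ray(s,u,v,.012))
E
```

```text
clock: 25.9
tool_pos: [0.3339, 0.303, 0.2599]
eef_rot: [1.0, -0.003, -0.0, 0.001]
contact_force: [-0.3, -0.3, -2.7]
opening: 0.497
finger_force: 30.0
[-0.97  0.44  0.19  2.05 -0.13  0.66 -2.27] [0.3338787  0.30295584 0.25988599] [[ 1.    -0.006 -0.   ]
 [-0.006 -1.    -0.002]
 [-0.     0.002 -1.   ]]
218.37648010253906 258.5383605957031 (22.365760803222656, 36.1109619140625) [0.53219411 0.30927255 0.012     ]
```

Both views agree that the dish is at (0.532, 0.308).

```bash
python3 -m jog '[[[0.04,-0.001,0,0,0,0],[0.04,-0.001,0,0,0,0],[0.04,-0.001,0,0,0,0],[0.04,-0.001,0,0,0,0],[0.037,-0.001,0,0,0,0],[0,0,0.04,0,0,0],[0,0,0.04,0,0,0],[0,0,0.03,0,0,0],[0,0,0.022,0,0,0],[0,0,0,0,0,0],[0,0,0,0,0,0],[0,0,0,0,0,0]]]'
python3 - <<'E'
from h import *
st=get_state();print(st['q'].round(2),st['tool_pos'])
s=snap('scene');cv2.imwrite('pics/s7.png',cv2.resize(s['frame'],None,fx=1.25,fy=1.25)[:,:,::-1])
E
```

```text
clock: 27.45
tool_pos: [0.5311, 0.3093, 0.1295]
eef_rot: [1.0, -0.002, 0.001, -0.001]
contact_force: [1.0, 0.1, -2.7]
opening: 0.492
finger_force: 30.0
[-0.68  0.82  0.13  1.7  -0.16  0.63 -2.03] [0.531064   0.30928415 0.12949862]
```

View pics/s7.png

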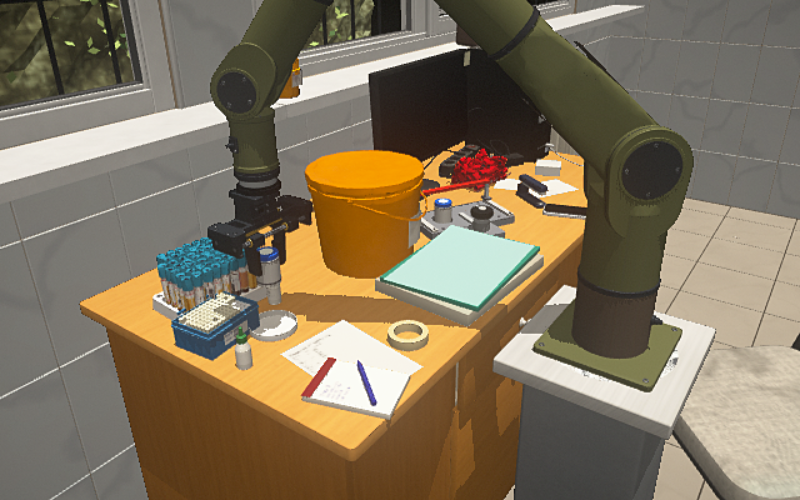

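Canister B is held upright at about (270,268), above the dish at (273,325). The bystanders are undisturbed and A stands in the rack at (443,210).

```bash
python3 -m jog '[[[0,0,0,0,0,0],[0,0,0,0,0,0],[0,0,0,0,0,0],[0,0,0,0,0,0]]]'; python3 -c "
from plant import *
print(finish_job())"
```

```text
clock: 28.0
tool_pos: [0.5302, 0.3093, 0.1282]
eef_rot: [1.0, -0.002, -0.0, 0.0]
contact_force: [-0.3, 0.0, -3.1]
opening: 0.496
finger_force: 30.0
the job is handed in; nothing more can be done
None
```

The job is handed in at about 28 s, with no verdict returned: the bar is wound back to its stop, the lighter canister (A, about 1.3 N) is back in its left socket, and the heavier one (B, about 3.0 N) is held upright about 10 cm above the dish with no bystander visibly moved.

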